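Set the welding remote: click the dial round to the green mark, then store

ROBOT

A 6-joint arm with a two-finger parallel gripper is mounted at the origin on the work surface. World frame = base frame: x ahead of the robot, y to its left, z up, the work surface at z = 0. Lengths are in m, angles in rad, forces in N, time in s.
With the tool pointing down it reaches from about 0.4 to 0.825 m from the base axis. Payload 7 kg.
Tool frame: the origin (TCP) lies on the centre line of the jaws, within the pads' length; the fingertips stand env.nose_length ahead of it and the grasp point (between the pads) is the TCP (env.nose_length is the distance from the TCP to the fingertips, in m); z points along the fingers, y is the line along which they close (so a half turn about z gives the same grasp; the last joint's range is limited). The gripper opens to 85 mm and grips with 20 to 120 N. Pads are 22 mm wide; open, the fingers measure 114 mm over their backs; the gripper's body (76 mm by 85 mm) begins 54 mm behind the grasp point. The pads swing forward as they close: fully open they stand 13 mm farther back than shut.
Start: joints at [1.597, 0.359, 0.012, 0, -1.224, -0.288], TCP at [0.175, 0.652, 0.213] pointing down, gripper open.
Joint ranges: [-3.07, 3.07], [-1.43, 2.12], [-1.02, 1.25], [-3.03, 1.67], [-3.05, -0], [-3.03, 3.03]. Speed limits (rad/s): [2.39, 2.39, 3.01, 3.14, 3.14, 3.14].

INTERFACE

Orientations are given as a unit quaternion [w, x, y, z].
In Python, from station import env gives the robot as it stands. The module is installed in compiled form; this text tells all that it offers.
- The arm moves only by the shell command python3 -m jog 'ROWS' [FORCE]. ROWS is JSON, one flat list of numbers, 5 for each row, row after row: the shift along the tool's x, y, z in cm, then the turn about the tool's z in rad, then the finger opening in cm, from 0 to 8.54. In form: [dx, dy, dz, turn, claw, dx, dy, dz, turn, claw, ...]. A call has 1 to 12 rows; each row is the pose to reach, as a shift and turn from the pose commanded when the call began, along the tool's axes at that moment; what a row does not reach only later rows make up. A row lasts 1/12 s, in which the tool goes at most 41.7 mm and 7.16 degrees, less where a joint would pass 70% of its speed; a pose out of reach is approached as far as the arm can. A call with a gripper value outside its range is refused whole. The fingers move at their own pace and stop on an object; FORCE is the grip in N (left out, the last holds). Time passes only in rows, so rows that repeat a pose let the fingers close. It gives the time, the measured TCP pose, the force, the opening and the grip force at its end, in the units of the state.
- env.sense(): the state, without advancing time (a new reading comes with each control period).
- env.read_camera(name): name is "scene" or "top"; returns a dict with "pixels" (480x640x3 uint8, blue, green, red), "z_map" (480x640 float32, m along the optical axis (not along the pixel's ray), 0 where there is no reading), "vertical_fov" (degrees; the focal length in pixels is half the picture's height over the tangent of half this angle, whatever the lens; pixels are square), "cx", "cy" (the principal point, pixels), "R" (3x3) and "t" (3): a world point X has camera coordinates R X + t. Camera axes: x right, y down, z forward; pixel columns grow to the right and rows downward; lengths in m; the calibration is good to about 2 mm. A picture is of the moment at which its call begins.
- env.sign_off(): hands the job in; it is judged then, once.
The state is a dict: "time_s": time; "joint_positions": joint angles; "qd": joint speeds; "effort": joint torques, N m; "position": TCP position; "orientation": TCP orientation; "ft_force": force on the tool from outside, world axes, zero at the start; "moment": the same for the moment, N m; "grip_width": finger opening in m; "grasp_force": force on a finger pad.
Only numpy, scipy, OpenCV 4.12 (cv2) and the standard library are available. Lean on these libraries where they do the work, as an engineer would, in place of code of your own. Each camera call takes 0.05 s, during which the arm holds its last target. There are 200 camera calls.

TASK

On the red welding remote, lay a fingertip on top of the big knurled dial and drag it round clockwise, click by click, until its white pointer line has clicked in at the green mark. Then press the blue button all the way down to store the setting, and let go. Leave the spray can, tape measure and brush where they are.

Things in the scene. Friction and masses are not known exactly. Their poses are not given: they have to be found in the camera images.
- remote: Red control box with black top plate, fixed to the bench, 170 (x) x 270 (y) x 60 mm high; origin at the centre of its underside. Its place and yaw vary. At local y = +35 mm sits the dial inside a fixed steel guard ring (inner radius 50, outer 56 mm, top 70 mm above the bench); at local y = -85 mm the blue button.
- green_mark (a point): The green round mark, 13 mm across, on the box's top plate, 66 mm from the dial's axis, -22.5 degrees (clockwise from above) from the box's +x. Three smaller white marks at +67.5, +22.5 and -67.5 degrees show the other detents.
- dial_head: Carrier of the dial; origin on the dial's vertical axis, in the plane of its flat top, 78 mm above the bench (8 mm above the guard ring); its axes stay parallel to the box's. The dial, 90 mm across and 16 mm thick, black rubber with grey knurling, is sprung: pressed, it sinks straight down up to 5 mm (3 N to start, about 10 N at the stop).
- dial_pad (a point): A point of the dial's top, on the middle of the white pointer line, 24 mm from the axis; it turns with the dial. The line runs from the middle to the rim. The dial is too wide and too closely guarded to be gripped: a fingertip pressed on its top some 20 to 30 mm from the axis turns it by friction.
- dial (a joint): Dial angle in rad, growing CLOCKWISE seen from above. Detents, one per mark, at 0 (pointer at the +67.5 degree mark), 0.785, 1.571 (green mark) and 2.356; end stops at -0.25 and 2.6. About 0.04 N m turns it out of a detent; let go, it snaps to the nearest one. It starts in the first or second detent: one or two clicks are needed.
- store_top (a point): Centre of the top face of the blue round push button, 28 mm across, when not pressed; pressed straight down.
- store (a joint): Button travel in m: 0 = up, 0.006 = fully down, sprung (about 5 N fully down), springs back when let go.
- spray: Grey spray can, upright, loose, 66 mm across, 190 mm high, origin at the centre of its underside. A bystander to the left of the box.
- tape: Yellow and black tape measure, loose, 68 x 38 x 64 mm, origin at the centre of its underside. A bystander to the right of the box.
- brush: Wooden-handled brush, loose, about 200 mm long, lying on the bench beyond the box. A bystander.

How it is judged:
By the outcome, as a careful person would: the job done as asked, in the order asked, and still so for the second after the job is handed in, with the robot touching nothing.
It also fails if it takes over 53 s, if anything falls off the work surface, if the arm or the gripper's body presses on something with over 40 N, if the wrist force passes 120 N, or if a joint passes its speed limit or range.

## Working session

There is one attempt and no reset: what is moved stays moved. The work goes in short steps, Python scripts to look and compute and a shell command to move; the robot and the scene stay as the last step left them, time stands still between calls to the robot, and variables do not carry over. Pictures are saved under pics/ and viewed, at most 10 in all, crops included, and the job is handed in when it is done.

```bash
mkdir -p pics; cat > h.py <<'E'
import numpy as np, cv2
from station import env
def cam(n):
    c=env.read_camera(n); c['f']=240/np.tan(np.radians(c['vertical_fov'])/2); return c
def world(c):
    v,u=np.mgrid[0:480,0:640]; z=c['z_map']
    P=np.stack([(u-c['cx'])/c['f']*z,(v-c['cy'])/c['f']*z,z],-1)
    return (P-np.array(c['t']))@np.array(c['R'])
E
python3 - <<'E'
from h import *
for n in('top','scene'):
    c=cam(n); cv2.imwrite(f'pics/{n}0.png',c['pixels']); np.savez(f'{n}0.npz',**c)
    print(n,c['f'],np.round(-np.array(c['R']).T@c['t'],3))
s=env.sense(); print(env.nose_length,s)
E
```

```text
top 461.38601546409205 [0.545 0.041 0.91 ]
scene 447.655389765373 [1.402 0.045 0.642]
0.019 {'time_s': 0.1, 'joint_positions': array([ 1.59710853e+00,  3.59327341e-01,  1.12037830e-02, -2.73284550e-04,
       -1.22413196e+00, -2.88120323e-01]), 'qd': array([-0.00112698, -0.00180565,  0.00255872, -0.00075799,  0.00015573,
        0.00023283]), 'effort': array([-3.28297581e-03, -5.84760976e+01,  2.94106239e+01,  6.95451647e+00,
       -3.12197146e-03,  1.16776877e-05]), 'position': array([0.17461749, 0.65157026, 0.21207915]), 'orientation': array([ 7.40711674e-04,  9.91437946e-01, -1.30576606e-01, -1.26630746e-05]), 'ft_force': array([-0.64855757, -0.89634838,  0.31674446]), 'moment': array([ 0.02043458, -0.00709119,  0.04305196]), 'grasp_force': 0.0, 'grip_width': 0.08547412985110103}
```

View pics/top0.png

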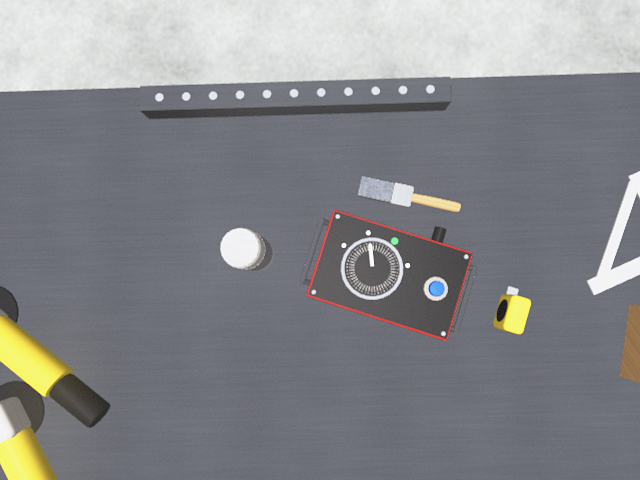

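View pics/scene0.png

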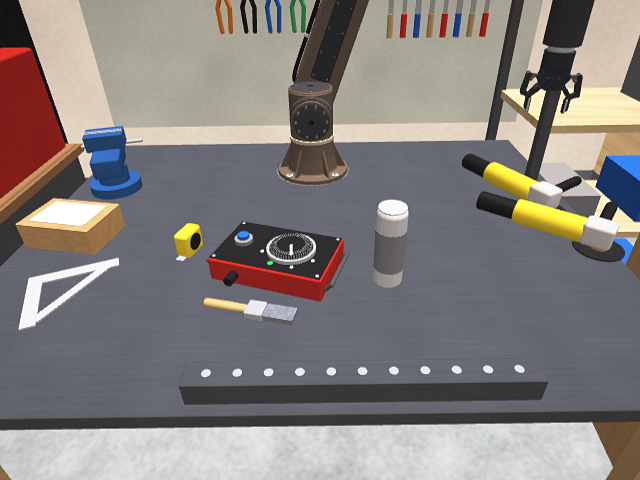

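The top view shows the dial at about (372,268), with the pointer tip at (370,246), which puts it at the second mark (368,233). The green mark is at (394,241), the button at (436,289), the can at (242,249), the tape at (513,312) and the brush at (410,195). One click is needed. The scene view agrees with this.

```bash
cat > m.py <<'E'
from h import *
def measure(c):
    W=world(c); im=c['pixels'].astype(int); B,G,R=im[...,0],im[...,1],im[...,2]
    d={}
    R_=np.array(c['R']);t=np.array(c['t'])
    def ray(u,v,z):
        dirw=R_.T@np.array([(u-c['cx'])/c['f'],(v-c['cy'])/c['f'],1]); o=-R_.T@t
        return o+dirw*(z-o[2])/dirw[2]
    box=np.zeros((480,640),bool); box[200:350,295:485]=1
    for n,m,z in(('green',(G>R+60)&(G>B+40)&box,.060),('blue',(B>R+70)&(B>G+20)&box,None)):
        v,u=np.nonzero(m); p=np.median(W[m],0); d[n]=ray(u.mean(),v.mean(),z or p[2]); print(n,m.sum(),p.round(4),d[n].round(4))
    return d,W,ray
E
python3 - <<'E'
from m import *
c=dict(np.load('top0.npz')); c={k:(v if v.ndim else float(v)) for k,v in c.items()}
d,W,ray=measure(c)
im=c['pixels'].astype(int)
# dial disc: points z in 0.074..0.082
reg=np.zeros((480,640),bool); reg[225:312,330:415]=1
m=reg&(abs(W[...,2]-.078)<.003); v,u=np.nonzero(m); (cu,cv_),r=cv2.minEnclosingCircle(np.float32(np.c_[u,v])); print('disc',m.sum(),cu,cv_,r,np.median(W[m],0),ray(cu,cv_,.078))
ctr=ray(u.mean(),v.mean(),.078); print('ctr',ctr)
# red box rim / plate outline
mp=(abs(W[...,2]-.06)<.006); mp[:200]=0;mp[350:]=0;mp[:,:300]=0;mp[:,480:]=0
v,u=np.nonzero(mp); rect=cv2.minAreaRect(np.float32(W[mp][:,:2])); print('box',rect)
g=d['green']-ctr;b=d['blue']-ctr; print('green r',np.hypot(*g[:2]),'blue r',np.hypot(*b[:2]))
yaw_b=np.arctan2(b[1],b[0])+np.pi/2; yaw_g=np.arctan2(g[1],g[0])+np.radians(22.5); print('yaw deg',np.degrees([yaw_b,yaw_g]))
# pointer: bright low saturation within 40mm of centre
rr=np.hypot(W[...,0]-ctr[0],W[...,1]-ctr[1]); m=(rr<.036)&(im.min(-1)>190)
mm=W[m][:,:2].mean(0)-ctr[:2]; print('pointer',m.sum(),np.degrees(np.arctan2(mm[1],mm[0])-yaw_b),np.hypot(*mm))
for n,(a,b2,c1,d1) in dict(spray=(220,275,215,275),tape=(285,340,488,535),brush=(170,215,350,465)).items():
    P=W[a:b2,c1:d1].reshape(-1,3);P=P[P[:,2]>.008];print(n,P.min(0).round(3),P.max(0).round(3))
cv2.imwrite('pics/crop.png',cv2.resize(c['pixels'][200:350,295:485],None,fx=4,fy=4,interpolation=cv2.INTER_CUBIC))
v=W[200:350,295:485];print('max z in box',v[...,2].max())
from scipy.spatial.transform import Rotation as Ro
q=env.sense()['orientation'];print(Ro.from_quat(q,scalar_first=True).as_matrix().round(3))
E
```

```text
green 47 [ 0.6145 -0.0808  0.0626] [ 0.6141 -0.0816  0.06  ]
blue 192 [ 0.5256 -0.1502  0.082 ] [ 0.5254 -0.1501  0.082 ]
disc 1929 374.0926513671875 267.34771728515625 27.897491455078125 [ 0.56309738 -0.03780354  0.0782827 ] [ 0.56505192 -0.04130445  0.078     ]
ctr [ 0.56307253 -0.0378655   0.078     ]
box ((0.5518552660942078, -0.07104283571243286), (0.2698136568069458, 0.1699441373348236), 71.07577514648438)
green r 0.06717496677037578 blue r 0.11842407286104961
yaw deg [-18.56184131 -18.0994796 ]
pointer 80 24.77837179603667 0.01598289705166323
spray [0.545 0.041 0.009] [0.631 0.21  0.91 ]
tape [ 0.439 -0.323  0.008] [0.545 0.041 0.91 ]
brush [ 0.545 -0.218  0.009] [0.744 0.041 0.91 ]
max z in box 0.9099176291442711
[[ 0.966 -0.259 -0.   ]
 [-0.259 -0.966 -0.001]
 [ 0.     0.001 -1.   ]]
```

View pics/crop.png

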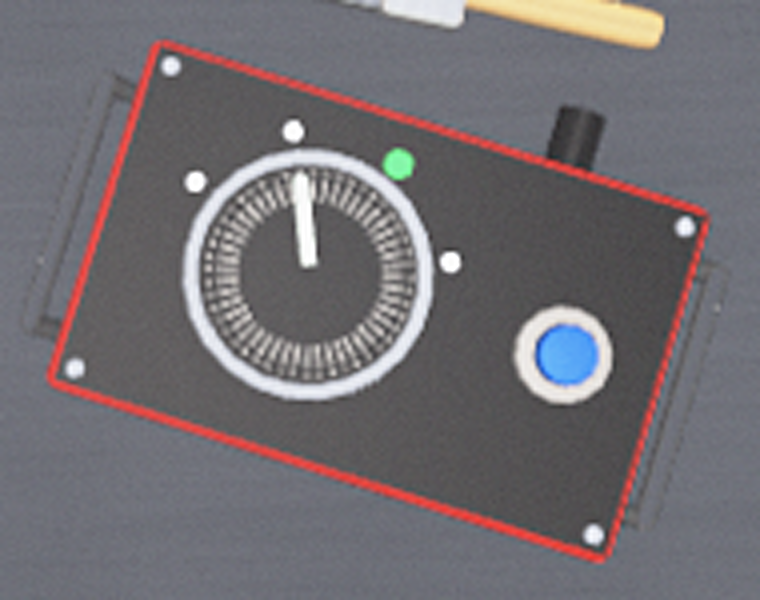

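The pointer is at +24° in the box frame, so it is in the second detent and needs one click of 45° clockwise. The box fit (270 x 170 mm), the button distance and the green mark radius (67 mm) all match what's given. The dial axis is at about (0.563, -0.038). I'll raise the arm, close the fingers and travel.

```bash
cat > to.py <<'E'
import sys; from h import *
from scipy.spatial.transform import Rotation as Ro
s=env.sense(); M=Ro.from_quat(s['orientation'],scalar_first=True).as_matrix()
T=np.array([float(a) for a in sys.argv[1:4]]); print('shift cm',(M.T@(T-s['position'])*100).round(2),'q6',s['joint_positions'][5].round(2),'F',s['ft_force'].round(2),'t',s['time_s'])
E
python3 -m jog '[0,0,-6,0,0, 0,0,-6,0,0, 53.4,58.1,-6,0,0, 53.4,58.1,-6,0,0, 53.4,58.1,-6,0,0, 53.4,58.1,-6,0,0, 53.4,58.1,-6,0,0, 53.4,58.1,-6,0,0, 53.4,58.1,-6,0,0, 53.4,58.1,-6,0,0, 53.4,58.1,-6,0,0, 53.4,58.1,-6,0,0]' 40; python3 to.py 0.540 -0.0475 0.137
```

```text
time_s: 1.1
position: [0.3678, 0.2806, 0.2729]
orientation: [-0.0, 0.991, -0.13, -0.0]
ft_force: [1.0, -0.2, -0.5]
grip_width: -0.0002
grasp_force: 0.0
shift cm [25.11 27.25 13.58] q6 0.23 F [ 1.03 -0.19 -0.54] t 1.1
```

```bash
python3 -m jog '[25.1,27.3,0,0,0, 25.1,27.3,0,0,0, 25.1,27.3,0,0,0, 25.1,27.3,0,0,0, 25.1,27.3,0,0,0, 25.1,27.3,0,0,0, 25.1,27.3,0,0,0, 25.1,27.3,0,0,0, 25.1,27.3,0,0,0, 25.1,27.3,0,0,0, 25.1,27.3,6.8,0,0, 25.1,27.3,13.6,0,0]'; python3 to.py 0.540 -0.0475 0.097
```

```text
time_s: 2.1
position: [0.5411, -0.0468, 0.1902]
orientation: [-0.001, 0.991, -0.132, 0.002]
ft_force: [0.5, 0.8, -1.7]
grip_width: 0.0002
grasp_force: 0.0
shift cm [-0.12  0.12  9.32] q6 1.03 F [ 0.47  0.81 -1.68] t 2.1
```

```bash
python3 -m jog '[0,0,3,0,0, 0,0,3,0,0, 0,0,3,0,0, 0,0,3,0,0]'; python3 to.py 0.540 -0.0475 0.097
```

```text
time_s: 2.43
position: [0.5408, -0.0459, 0.1615]
orientation: [0.0, 0.991, -0.13, 0.001]
ft_force: [-0.5, 0.0, 0.0]
grip_width: 0.0002
grasp_force: 0.0
shift cm [-0.04  0.18  6.45] q6 1.03 F [-0.46  0.04  0.02] t 2.4333
```

```bash
python3 -m jog '[0,0.15,2,0,0, 0,0.15,4,0,0, 0,0.15,5.5,0,0, 0,0.15,5.5,0,0, 0,0.15,5.5,0,0]'; python3 to.py 0.540 -0.0475 0.097
python3 - <<'E'
from h import *
c=cam('scene'); cv2.imwrite('pics/s1.png',cv2.resize(c['pixels'][150:300,190:390],None,fx=4,fy=4,interpolation=cv2.INTER_CUBIC))
E
```

```text
time_s: 2.85
position: [0.5402, -0.0472, 0.1064]
orientation: [-0.0, 0.991, -0.13, 0.001]
ft_force: [0.6, 0.3, 0.7]
grip_width: -0.0002
grasp_force: 0.0
shift cm [-0.02  0.04  0.94] q6 1.03 F [0.55 0.28 0.65] t 2.85
```

View pics/s1.png

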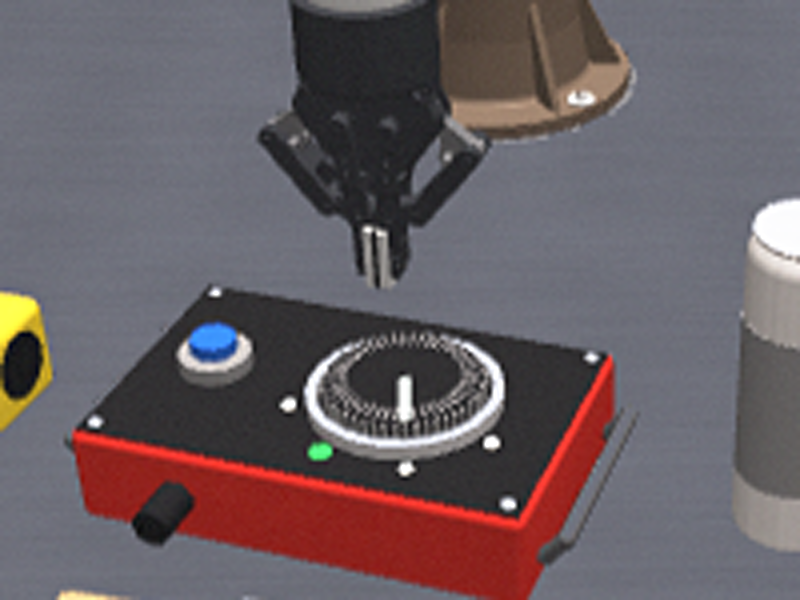

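The picture shows the pointer still at the second mark (crop 405,400) and the closed fingertips at (378,285). They look higher above the dial than expected, so I'll check with depth.

```bash
python3 - <<'E'
from h import *
c=cam('scene'); W=world(c); R=np.array(c['R']);t=np.array(c['t'])
def pr(p): q=R@np.array(p)+t; return (q[:2]/q[2]*c['f']+[c['cx'],c['cy']]).round(1)
s=env.sense()['position']
print('tcp',pr(s),'tip',pr(s-[0,0,.019]),'P',pr([.54,-.0475,.078]),'dial',pr([.563,-.038,.078]), 'dial W at',W[247,291])
for v in range(206,226,2): print(v,W[v,284].round(3),W[v,281].round(3),W[v,287].round(3))
E
```

```text
tcp [285.4 225.7] tip [285.9 232.8] P [286.  236.2] dial [289.5 241.7] dial W at [ 0.57957755 -0.03385021  0.07491056]
206 [ 0.555 -0.045  0.166] [ 0.554 -0.052  0.166] [ 0.556 -0.039  0.167]
208 [ 0.554 -0.046  0.161] [ 0.551 -0.053  0.159] [ 0.55  -0.04   0.158]
210 [ 0.549 -0.047  0.152] [ 0.55  -0.053  0.154] [ 0.552 -0.04   0.154]
212 [ 0.552 -0.047  0.149] [ 0.552 -0.053  0.149] [ 0.549 -0.04   0.147]
214 [ 0.553 -0.047  0.145] [ 0.551 -0.054  0.143] [ 0.546 -0.041  0.141]
216 [ 0.548 -0.048  0.137] [ 0.549 -0.054  0.138] [ 0.552 -0.041  0.139]
218 [ 0.552 -0.048  0.134] [ 0.552 -0.054  0.134] [ 0.55  -0.041  0.132]
220 [ 0.55  -0.048  0.128] [ 0.328 -0.081 -0.006] [ 0.551 -0.041  0.128]
222 [ 0.346 -0.071 -0.002] [ 0.345 -0.079 -0.003] [ 0.345 -0.063 -0.003]
224 [ 0.355 -0.07  -0.003] [ 0.354 -0.079 -0.003] [ 0.359 -0.062 -0.001]
```

```bash
cat > tip.py <<'E'
from h import *
c=cam('scene'); W=world(c); s=env.sense()
m=(np.hypot(W[...,0]-s['position'][0],W[...,1]-s['position'][1])<.03)&(W[...,2]>.084)
print('t',s['time_s'],'tcp',s['position'].round(4),'F',s['ft_force'].round(2),'lowest seen z',np.sort(W[m][:,2])[:6].round(3))
E
python3 tip.py; python3 -m jog '[0,0.05,0.4,0,0, 0,0.05,0.7,0,0, 0,0.05,0.7,0,0]'; python3 tip.py
```

```text
t 3.0 tcp [ 0.5405 -0.0471  0.1067] F [ 0.05 -0.02 -0.01] lowest seen z [0.124 0.125 0.125 0.126 0.126 0.126]
time_s: 3.25
position: [0.5387, -0.048, 0.0973]
orientation: [-0.0, 0.991, -0.131, -0.0]
ft_force: [-0.5, -0.8, -0.6]
grip_width: -0.0
grasp_force: 0.0
t 3.3 tcp [ 0.5387 -0.048   0.0974] F [ 0.26 -0.65  0.24] lowest seen z [0.113 0.114 0.114 0.115 0.116 0.116]
```

Depth puts the fingertips about 36 mm higher than TCP minus nose length would give. I'll trust contact and descend in small guarded steps.

```bash
python3 -m jog '[0,0,0.15,0,0, 0,0,0.3,0,0, 0,0,0.3,0,0]'; python3 tip.py
```

```text
time_s: 3.55
position: [0.5388, -0.0479, 0.0942]
orientation: [0.0, 0.991, -0.131, -0.0]
ft_force: [0.2, 0.2, -0.6]
grip_width: -0.0001
grasp_force: 0.0
t 3.6 tcp [ 0.5388 -0.048   0.0943] F [-0.86 -0.45 -0.47] lowest seen z [0.109 0.112 0.112 0.112 0.113 0.114]
```

```bash
python3 - <<'E'
from h import *
c=cam('top'); W=world(c); s=env.sense()
cv2.imwrite('pics/t2.png',cv2.resize(c['pixels'][200:350,295:485],None,fx=4,fy=4))
c=cam('scene'); cv2.imwrite('pics/s2.png',cv2.resize(c['pixels'][150:300,190:390],None,fx=4,fy=4,interpolation=cv2.INTER_CUBIC))
E
```

```text
(no output)
```

View pics/s2.png

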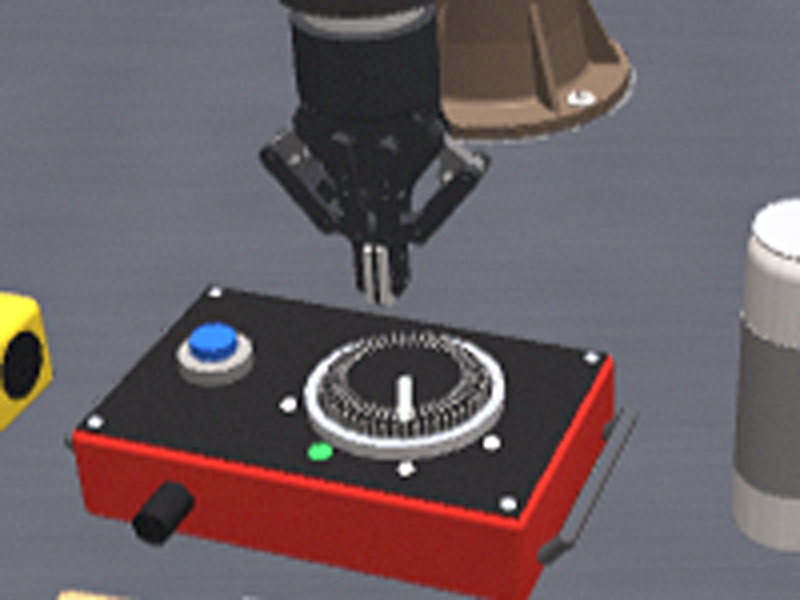

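The fingertips (crop 380,303) are still clearly above the dial, which agrees with depth and with zero force. I'll keep descending.

```bash
python3 -m jog '[-0.1,0,0.5,0,0, -0.1,0,1,0,0, -0.1,0,1.4,0,0, -0.1,0,1.4,0,0]'; python3 tip.py;  python3 -m jog '[0,0,0.3,0,0, 0,0,0.6,0,0, 0,0,0.8,0,0, 0,0,0.8,0,0]'; python3 tip.py
```

```text
time_s: 4.03
position: [0.5372, -0.0478, 0.0793]
orientation: [0.0, 0.991, -0.131, -0.001]
ft_force: [-1.1, -1.0, -0.6]
grip_width: -0.0001
grasp_force: 0.0
t 4.0833 tcp [ 0.5375 -0.0478  0.0798] F [-0.13 -0.08 -0.17] lowest seen z [0.096 0.097 0.097 0.098 0.098 0.099]
time_s: 4.42
position: [0.5377, -0.0477, 0.072]
orientation: [0.0, 0.991, -0.131, -0.0]
ft_force: [0.2, -0.1, -0.7]
grip_width: 0.0
grasp_force: 0.0
t 4.4667 tcp [ 0.5378 -0.0477  0.0723] F [-0.02 -0.05  0.04] lowest seen z [0.088 0.09  0.09  0.091 0.091 0.091]
```

```bash
python3 -m jog '[0.2,0,0.3,0,0, 0.2,0,0.6,0,0, 0.2,0,0.9,0,0, 0.2,0,0.9,0,0, 0.2,0,0.9,0,0]'; python3 -m jog '[0,0,0.15,0,0, 0,0,0.3,0,0, 0,0,0.3,0,0]'; python3 to.py 0.54 -0.0475 0.058
```

```text
time_s: 4.88
position: [0.5397, -0.0483, 0.0632]
orientation: [0.0, 0.991, -0.131, -0.0]
ft_force: [0.1, -0.0, 0.3]
grip_width: -0.0001
grasp_force: 0.0
time_s: 5.13
position: [0.5397, -0.0482, 0.0603]
orientation: [0.0, 0.991, -0.131, -0.0]
ft_force: [1.1, -0.6, 0.7]
grip_width: 0.0002
grasp_force: 0.0
shift cm [ 0.01 -0.07  0.23] q6 1.04 F [ 1.06 -0.58  0.74] t 5.1333
```

```bash
python3 -m jog '[0,-0.05,0.1,0,0, 0,-0.05,0.2,0,0, 0,-0.05,0.2,0,0]'; python3 to.py 0.54 -0.0475 0.058;python3 -m jog '[0,0,0.1,0,0, 0,0,0.2,0,0, 0,0,0.2,0,0]'; python3 to.py 0.54 -0.0475 0.058
```

```text
time_s: 5.38
position: [0.5401, -0.0477, 0.0587]
orientation: [0.0, 0.991, -0.13, 0.0]
ft_force: [-0.8, -0.3, 4.4]
grip_width: 0.0001
grasp_force: 2.1
shift cm [-0.02 -0.02  0.07] q6 1.04 F [-0.81 -0.33  4.36] t 5.3833
time_s: 5.63
position: [0.5401, -0.0478, 0.0569]
orientation: [0.0, 0.991, -0.13, 0.0]
ft_force: [-1.3, -0.6, 7.0]
grip_width: -0.0002
grasp_force: 3.4
shift cm [-0.02 -0.03 -0.11] q6 1.04 F [-1.3  -0.6   6.98] t 5.6333
```

In contact at 7 N. Next I'll work out the drag arc about the dial axis, with the tool turning along with it.

```bash
python3 - <<'E'
from h import *
from scipy.spatial.transform import Rotation as Ro
s=env.sense(); M=Ro.from_quat(s['orientation'],scalar_first=True).as_matrix()
C=np.array([.5632,-.0379,0]); r=s['position']-C; r[2]=0; print(np.hypot(*r[:2]))
for a in range(5,51,5): print(a,(M.T@(Ro.from_rotvec([0,0,-np.radians(a)]).apply(r)-r)*100).round(2),np.radians(a).round(3))
E
```

```text
0.025123189382131705
5 [-0.13 -0.18 -0.  ] 0.087
10 [-0.24 -0.37 -0.  ] 0.175
15 [-0.33 -0.56 -0.  ] 0.262
20 [-0.41 -0.77 -0.  ] 0.349
25 [-0.47 -0.98 -0.  ] 0.436
30 [-0.51 -1.2  -0.  ] 0.524
35 [-0.53 -1.41 -0.  ] 0.611
40 [-0.54 -1.63 -0.  ] 0.698
45 [-0.52 -1.85 -0.  ] 0.785
50 [-0.49 -2.07 -0.  ] 0.873
```

```bash
python3 -m jog '[0,0,0.1,0,0, -0.13,-0.18,0.1,0.087,0, -0.24,-0.37,0.1,0.175,0, -0.33,-0.56,0.1,0.262,0, -0.41,-0.77,0.1,0.349,0, -0.47,-0.98,0.1,0.436,0, -0.51,-1.2,0.1,0.524,0, -0.53,-1.41,0.1,0.611,0, -0.54,-1.63,0.1,0.698,0, -0.52,-1.85,0.1,0.785,0, -0.52,-1.85,0.1,0.785,0]'
python3 - <<'E'
from h import *
c=cam('scene'); cv2.imwrite('pics/s3.png',cv2.resize(c['pixels'][150:300,190:390],None,fx=4,fy=4,interpolation=cv2.INTER_CUBIC))
E
python3 to.py 0.54 -0.028 0.058
```

```text
time_s: 6.55
position: [0.5401, -0.0279, 0.0562]
orientation: [-0.0, 0.865, -0.502, 0.0]
ft_force: [-3.4, 1.7, 7.8]
grip_width: -0.0002
grasp_force: 3.9
shift cm [ 0.    0.01 -0.18] q6 0.21 F [-2.65  2.26  8.06] t 6.6
```

View pics/s3.png

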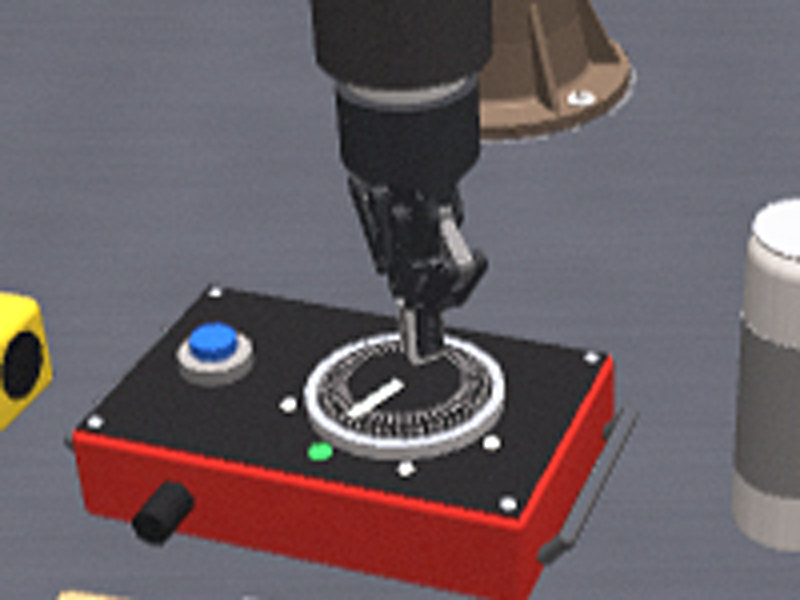

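The pointer line now runs from (403,383) to (348,415), aimed roughly at the green mark (320,452). I'll lift straight up and check the angle.

```bash
python3 -m jog '[0,0,-0.5,0,0, 0,0,-1.5,0,0, 0,0,-4,0,0, 0,0,-7,0,0, 0,0,-7,0,0, 0,0,-7,0,0]'
cat > ang.py <<'E'
from h import *
c=cam('scene'); R=np.array(c['R']);t=np.array(c['t']);o=-R.T@t
v,u=np.mgrid[0:480,0:640]; D=np.stack([(u-c['cx'])/c['f'],(v-c['cy'])/c['f'],np.ones(u.shape)],-1)@R
P=o+D*((.078-o[2])/D[...,2])[...,None]
q=P[...,:2]-[.5632,-.0379]; r=np.hypot(q[...,0],q[...,1]); a=np.degrees(np.arctan2(q[...,1],q[...,0]))+18.8
m=(r<.03)&(c['pixels'].min(-1)>150); qq=q[m]
l=cv2.fitLine(np.float32(qq),cv2.DIST_HUBER,0,.01,.01).ravel(); d=l[:2]*np.sign(l[:2]@qq.mean(0))
print('pointer px',m.sum(),'line angle',np.degrees(np.arctan2(d[1],d[0]))+18.8,'mean angle',np.median(a[m]))
cv2.imwrite('pics/s4.png',cv2.resize(c['pixels'][150:300,190:390],None,fx=4,fy=4,interpolation=cv2.INTER_CUBIC))
E
python3 ang.py; python3 to.py 0.5246 -0.1508 0.11
```

```text
time_s: 7.1
position: [0.5411, -0.0282, 0.1279]
orientation: [-0.002, 0.866, -0.5, 0.002]
ft_force: [0.3, -0.1, -0.3]
grip_width: -0.0004
grasp_force: 0.0
pointer px 23 line angle -27.762078390747195 mean angle -4.548617336044256
shift cm [9.83 7.47 1.64] q6 0.21 F [-0.34  0.09 -0.2 ] t 7.15
```

View pics/s4.png

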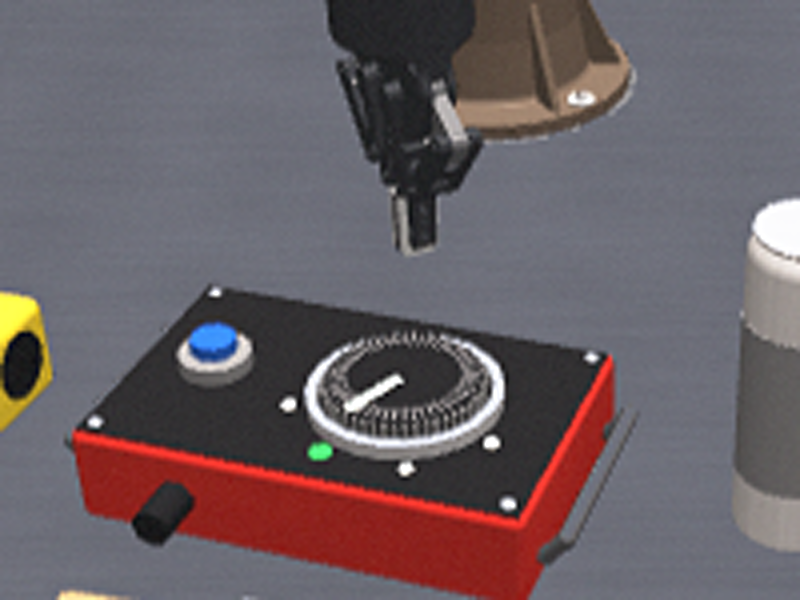

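The pointer stayed at the green mark after lifting, at about -25° in the box frame. The two cameras differ by more than 2 mm, so I'll compare them on the button, the green mark and the tip before pressing.

```bash
cat > cmp.py <<'E'
from h import *
s=env.sense(); print('tcp',s['position'].round(4))
for n in('scene','top'):
    c=cam(n); W=world(c); im=c['pixels'].astype(int);B,G,R=im[...,0],im[...,1],im[...,2]
    near=(abs(W[...,0]-.56)<.12)&(abs(W[...,1]+.09)<.12)&(W[...,2]>.03)
    print(n,c['cx'],c['cy'],c['z_map'].shape)
    for k,m in(('green',(G>R+60)&(G>B+40)),('blue',(B>R+70)&(B>G+20))):
        m=m&near;v,u=np.nonzero(m)
        if len(u): print(k,len(u),u.mean().round(1),v.mean().round(1),np.median(W[m],0).round(4), 'top z',np.percentile(W[m][:,2],95).round(4))
    m=(np.hypot(W[...,0]-s['position'][0],W[...,1]-s['position'][1])<.03)&(W[...,2]>.086)
    if m.any():
        z=W[m][:,2]; k=z<z.min()+.012; print('tip',W[m][k].min(0).round(4),W[m][k].max(0).round(4))
    w=near&(abs(W[...,2]-.078)<.004)&(np.hypot(W[...,0]-.57,W[...,1]+.038)<.065); print('dial',W[w].min(0).round(3),W[w].max(0).round(3),np.median(W[w],0).round(3))
E
python3 cmp.py
```

```text
tcp [ 0.5401 -0.0284  0.1265]
scene 325.48949344221853 240.2920629336852 (480, 640)
green 21 269.6 262.4 [ 0.6161 -0.0787  0.06  ] top z 0.0611
blue 91 242.8 234.9 [ 0.5338 -0.1486  0.0783] top z 0.0803
tip [ 0.5388 -0.0388  0.142 ] [ 0.556  -0.0142  0.1538]
dial [ 0.526 -0.08   0.074] [0.615 0.008 0.078] [ 0.571 -0.036  0.075]
top 318.19140317789453 246.017968134941 (480, 640)
tip [ 0.5101 -0.0581  0.575 ] [0.57   0.0015 0.5847]
dial [ 0.606 -0.023  0.077] [ 0.606 -0.023  0.077] [ 0.606 -0.023  0.077]
```

```bash
python3 to.py 0.526 -0.150 0.0735
```

```text
shift cm [9.86 7.21 5.16] q6 0.21 F [-0.11 -0.29  0.02] t 7.25
```

```bash
python3 -m jog '[3,2.2,0,0,0, 6,4.4,0,0,0, 9.9,7.2,0,0,0, 9.9,7.2,0,0,0, 9.9,7.2,1,0,0, 9.9,7.2,2.5,0,0, 9.9,7.2,4,0,0, 9.9,7.2,4,0,0, 9.9,7.2,4,0,0]'; python3 cmp.py; python3 to.py 0.526 -0.150 0.0735
python3 - <<'E'
from h import *
c=cam('scene'); cv2.imwrite('pics/s5.png',cv2.resize(c['pixels'][180:270,200:330],None,fx=6,fy=6,interpolation=cv2.INTER_CUBIC))
E
```

```text
time_s: 8.0
position: [0.526, -0.1497, 0.0842]
orientation: [0.001, 0.866, -0.5, -0.001]
ft_force: [0.2, -0.7, 0.8]
grip_width: 0.0001
grasp_force: 0.0
tcp [ 0.526  -0.1497  0.0842]
scene 325.48949344221853 240.2920629336852 (480, 640)
green 21 269.6 262.4 [ 0.6162 -0.0788  0.0601] top z 0.0615
blue 93 242.9 234.9 [ 0.5316 -0.1483  0.0779] top z 0.0803
tip [ 0.5257 -0.1587  0.099 ] [ 0.5405 -0.1357  0.1108]
dial [ 0.526 -0.079  0.074] [0.614 0.011 0.078] [ 0.571 -0.036  0.075]
top 318.19140317789453 246.017968134941 (480, 640)
green 45 394.1 240.6 [ 0.6131 -0.0808  0.0628] top z 0.0651
tip [ 0.4966 -0.1795  0.539 ] [ 0.5554 -0.1199  0.5445]
dial [ 0.576 -0.081  0.074] [0.609 0.005 0.082] [ 0.591 -0.034  0.078]
shift cm [-0.05  0.13  1.23] q6 0.44 F [0.05 0.82 0.9 ] t 8.1
```

View pics/s5.png

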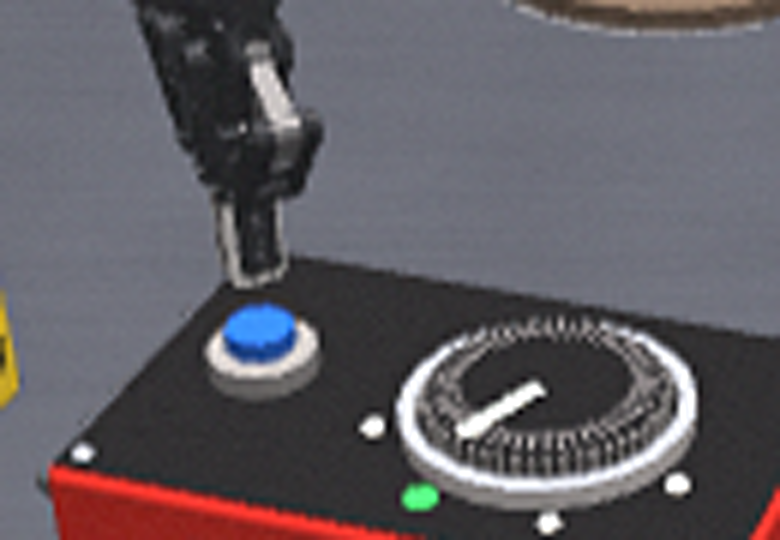

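The fingertip (255,280) is right above the blue button (260,327), perhaps slightly behind it. I'll shift 3 mm forward and press in steps.

```bash
python3 to.py 0.529 -0.150 0.066; python3 -m jog '[0.1,0.3,0.6,0,0, 0.1,0.3,1.2,0,0, 0.1,0.3,1.8,0,0, 0.1,0.3,1.8,0,0]';  python3 to.py 0.529 -0.150 0.058
```

```text
shift cm [ 0.09 -0.11  2.01] q6 0.44 F [-0.1   0.54  0.02] t 8.15
time_s: 8.48
position: [0.5239, -0.1526, 0.0662]
orientation: [0.0, 0.866, -0.5, -0.001]
ft_force: [0.2, -0.4, 1.0]
grip_width: -0.0001
grasp_force: 0.0
shift cm [ 0.03 -0.57  0.82] q6 0.45 F [ 0.21 -0.37  0.99] t 8.4833
```

```bash
python3 -m jog '[0,-0.5,0,0,0, 0,-0.5,0,0,0, 0,-0.5,0.3,0,0, 0,-0.5,0.5,0,0, 0,-0.5,0.5,0,0]';  python3 to.py 0.529 -0.150 0.058
```

```text
time_s: 8.9
position: [0.5297, -0.15, 0.0625]
orientation: [-0.0, 0.866, -0.5, 0.0]
ft_force: [0.7, 0.2, 2.2]
grip_width: -0.0
grasp_force: 1.0
shift cm [-0.04  0.06  0.45] q6 0.44 F [0.69 0.24 2.24] t 8.9
```

```bash
python3 -m jog '[0,0,0.2,0,0, 0,0,0.4,0,0, 0,0,0.5,0,0, 0,0,0.5,0,0]';  python3 -m jog '[0,0,0.1,0,0, 0,0,0.2,0,0, 0,0,0.2,0,0]'
```

```text
time_s: 9.23
position: [0.5297, -0.15, 0.0578]
orientation: [-0.0, 0.866, -0.5, 0.0]
ft_force: [0.9, 1.5, 4.4]
grip_width: -0.0001
grasp_force: 2.4
time_s: 9.48
position: [0.5298, -0.1501, 0.0574]
orientation: [-0.0, 0.866, -0.499, 0.001]
ft_force: [-5.3, 4.0, 19.0]
grip_width: 0.0001
grasp_force: 9.3
```

It reached a hard stop at 19 N after about 6 mm of travel, so the button is fully down. Releasing.

```bash
python3 -m jog '[0,0,-0.5,0,0, 0,0,-1.5,0,0, 0,0,-4,0,0, 0,0,-8,0,0, 0,0,-10,0,0, 0,0,-10,0,0, 0,0,-10,0,0, 0,0,-10,0,0]'; python3 - <<'E'
from h import *
c=cam('scene'); cv2.imwrite('pics/s6.png',c['pixels'])
E
python3 cmp.py|grep -E 'blue'
```

```text
time_s: 10.15
position: [0.5283, -0.1501, 0.155]
orientation: [0.0, 0.866, -0.5, -0.001]
ft_force: [-0.9, -0.2, -0.9]
grip_width: -0.0001
grasp_force: 0.0
blue 89 242.8 234.9 [ 0.5325 -0.1485  0.0778] top z 0.0805
```

View pics/s6.png

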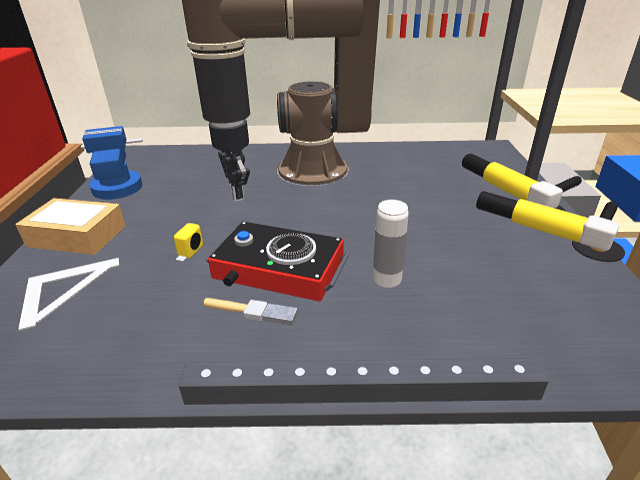

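The button (243,236) is back up, the pointer (277,252) aims at the green mark (270,262), and the can, tape and brush are where they were. The arm is clear of everything.

```bash
python3 -c "from station import env; print(env.sign_off())"
```

```text
the job is handed in; nothing more can be done
None
```

I turned the dial one click clockwise to the green mark, pressed the blue button to its stop and let go, left the spray can, tape measure and brush untouched, and handed the job in after about 10 s of robot time.

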